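Load a slip-case into the embossing press and fire it

ROBOT

A 6-joint arm with a two-finger parallel gripper is mounted at the origin on the work surface. World frame = base frame: x ahead of the robot, y to its left, z up, the work surface at z = 0. Lengths are in mm, angles in rad, forces in N, time in s.
With the tool pointing down it reaches from about 275 to 750 mm from the base axis. Payload 10.2 kg.
Tool frame: the origin (TCP) lies at the centre of the arm's flange, where the gripper is bolted on; the fingertips stand 173 mm ahead of it and the grasp point (between the pads) lies 155 mm ahead of it; z points along the fingers, y is the line along which they close (so a half turn about z gives the same grasp; the last joint's range is limited). The gripper opens to 85 mm and grips with 20 to 120 N. Pads are 22 mm wide; open, the fingers measure 114 mm over their backs; the gripper's body (76 mm by 85 mm) begins 54 mm behind the grasp point. The pads swing forward as they close: fully open they stand 13 mm farther back than shut.
Start: joints at [-1.348, 0.313, 1.498, -0, 1.331, -0.223], TCP at [226.358, -473.703, 404.694] pointing down, gripper open.
Joint ranges: [-2.94, 2.94], [-0.97, 2.17], [0.19, 2.56], [-1.23, 4.37], [0.02, 3.11], [-2.88, 2.88]. Speed limits (rad/s): [2.39, 2.39, 3.01, 3.14, 3.14, 3.14].

INTERFACE

Orientations are given as a unit quaternion [x, y, z, w].
In Python, from station import get_obs, read_camera, camera_params, sign_off, spotter gives the robot as it stands.
- The arm moves only by the tool move_arm, never from a script. Its argument "moves" is a list of rows, each a list of 7 numbers: the shift along the tool's x, y, z in mm, then the turn, a rotation vector about the tool's x, y, z in rad, then the opening, from 0 (shut) to 1 (fully open). A call has 1 to 10 rows; each row shifts and turns the commanded pose from where the row before left it, along the tool's axes as they then stand; what a row does not reach is not made up. A row lasts 1/10 s, in which the tool goes at most 50 mm and 8.59 degrees, less where a joint would pass 70% of its speed; a pose out of reach is approached as far as the arm can. A call is refused whole if a number of a shift passes 50 or a number of a turn 0.15, either way. A call with a gripper value outside its range is refused whole. The fingers move at their own pace and stop on an object; "grip_force" is the grip in N (left out, the last holds). Time passes only in rows, so rows that do not move let the fingers close. It gives the time, the measured TCP pose, the force, the opening and the grip force at its end, in the units of the state.
- get_obs(): the state, without advancing time (a new reading comes with each control period).
- read_camera(name): name is "scene" or "top"; returns the picture (384x512x3 uint8, blue, green, red); there is no depth.
- camera_params(name): a dict with "fx", "fy", "cx", "cy" (pixels), "extrinsics" (4x4, takes a point from world to camera coordinates). Camera axes: x right, y down, z forward; pixel columns grow to the right and rows downward; lengths in mm; the calibration is good to about 2 mm. A picture is of the moment at which its call begins. camera_params takes no time and is no camera call.
- sign_off(): hands the job in; it is judged then, once.
Trained networks look in the newest picture that a camera, given by its name, has taken for a name from the list of things; names that differ only in an ending like _2 or _b are one class to them, and where a whole thing is asked for, a point or a joint stands for the part that bears it (a point fixed in the world has none). Each returns a list of dicts, best first, with "score" (0 to 1); they miss things now and then, are a little off and sometimes report something else, mostly with a low value. They report only what shows in the picture. A call takes as long as a camera call. They do not tell look-alikes from the thing itself.
- spotter.look_for(camera, label): "extent" ([centre column, centre row, width, height] in pixels, round what is visible of it).
- spotter.landmark_of(camera, label): "pixel" ([column, row] in pixels: a listed point, or the origin of a listed thing).
The state is a dict: "clock": time; "qpos": joint angles; "qd": joint speeds; "tau": joint torques, N m; "tool_pos": TCP position; "eef_rot": TCP orientation; "wrist_force": force on the tool from outside, world axes, zero at the start; "torque": the same for the moment, N m; "finger_gap": opening from 0.0 (shut) to 1.0 (fully open); "gripper_force": force on a finger pad.
Only numpy, scipy, OpenCV 4.12 (cv2) and the standard library are available. Lean on these libraries where they do the work, as an engineer would, in place of code of your own. Each camera call takes 0.05 s, during which the arm holds its last target. There are 200 camera calls.

TASK

Lift the slip-case out of its wooden tray, lay it on the bed of the embossing press and slide it lengthwise under the head until its front end is fully home against the back stop; either end may go in first. Only then slide the safety shutter on top of the press fully aside by its fin, and press the push button it was covering all the way down and let it come up again. Leave the case home and the shutter open, and do not disturb the book pile, the jar or the tape dispenser.

Things in the scene. Friction and masses are not known exactly. Their poses are not given: they have to be found in the camera images.
- case: buff rigid slip-case with brown ends, a plain box 190 x 60 x 40 mm, 0.25 to 0.5 kg, alike at both ends. It starts lying flat in the tray. Origin: centre of its underside; x along its 190 mm length, y across its 60 mm width, z up.
- tray: fixed wooden tray, 210 x 80 mm outside, floor 4 mm thick, walls up to 38 mm above the table all round except a 56 mm gap in the middle of both long sides, where the case (lying 2 to 6 mm clear of the walls, its top 44 mm above the table) can be gripped across its width. Origin: centre of the underside, on the table; x along its length.
- press: fixed grey embossing press. Origin on the table, z up, +y is the way the case goes in. Flat steel bed: x -70 to 70 mm, y -240 to 75 mm, top 12 mm above the table. Box-shaped head over the bed: x -70 to 70 mm, y -60 to 75 mm, top 95 mm above the table; the throat runs through it.
- mouth (a point): middle of the throat's mouth, on the bed at press y -60 mm; axes as the press. Throat: 70 mm wide, 12 to 60 mm above the table, from here 115 mm along +y to the back stop. A case fully home has 75 mm left outside, so it cannot be put home held by its middle: lay it down with its front in or before the mouth, let go, take it again near its outer end.
- home (a point): point on the bed (12 mm above the table) where the centre of the case's underside lies when the case is fully home: press frame x 0, y -40 mm. Axes as the press.
- shutter (a joint): travel of the aluminium safety shutter on top of the head, m: 0 (starts 0 to 0.006) covers the button, 0.070 is fully aside; it slides towards the press's +x with about 2 N of friction and stays where it is left. Fully aside counts from 0.058.
- fin_top (a point): middle of the top edge of the shutter's upright fin, 138 mm above the table; moves with it. Fin: 12 mm thick (press x), 50 mm long (press y), 30 mm tall, on the middle of the shutter plate, 50 (x) x 58 (y) x 4 mm, plate top 108 mm above the table. At shutter 0 both are centred over the button, press x -35 mm, y 0.
- button (a joint): travel of the push button, m: 0 up, 0.008 fully down (counts as pressed from 0.005). It springs back; about 1 N to start it and 3.3 N at the bottom.
- button_top (a point): centre of the top of the round black push button (36 mm across), 101 mm above the table when up, at press frame x -35 mm, y 0; pressed straight down. While the shutter is shut its plate lies 3 mm above the button.
- volumes: pile of two bound volumes, 110 x 160 x 58 mm, a bystander. Origin: centre of the underside.
- jar: white paste jar, 64 mm across, 85 mm high, a bystander. Origin: centre of the underside.
- dispenser: black tape dispenser, 120 x 55 x 74 mm, a bystander. Origin: centre of the underside.
Things that resemble listed ones, but are neither listed nor needed, are in the scene too. Leave any turquoise or yellow look-alike of the case alone.

How it is judged:
By the outcome, as a careful person would: the job done as asked, in the order asked, and still so for the second after the job is handed in, with the robot touching nothing.
It also fails if it takes over 64 s, if anything falls off the work surface, if the arm or the gripper's body presses on something with over 40 N, if the wrist force passes 120 N, or if a joint passes its speed limit or range.

## Working session

There is one attempt and no reset: what is moved stays moved. The work goes in short steps, Python scripts to look and compute and a tool call to move; the robot and the scene stay as the last step left them, time stands still between calls to the robot, and variables do not carry over. Pictures are saved under pics/ and viewed, at most 13 in all, crops included, and the job is handed in when it is done.

Besides the shell and the picture viewer there is one more tool, called after "Emit:" as name([rows], argument=value, ...), one row to a line, values as JSON. move_arm: Moves the arm, as the interface text tells. Its arguments: {"type":"object","properties":{"moves":{"type":"array","items":{"type":"array","items":{"type":"number"}}},"grip_force":{"type":"number"}},"required":["moves"]}

```bash
mkdir -p pics
cat > h.py <<'E'
import numpy as np, cv2
from station import *
from scipy.spatial.transform import Rotation as R
def ray(cam,uv,z):
    p=camera_params(cam);E=np.array(p["extrinsics"]);d=np.array([(uv[0]-p["cx"])/p["fx"],(uv[1]-p["cy"])/p["fy"],1])
    C=-E[:3,:3].T@E[:3,3];w=E[:3,:3].T@d;return C+w*(z-C[2])/w[2]
def proj(cam,P):
    p=camera_params(cam);E=np.array(p["extrinsics"]);q=E[:3,:3]@np.array(P,float)+E[:3,3]
    return np.array([p["fx"]*q[0]/q[2]+p["cx"],p["fy"]*q[1]/q[2]+p["cy"]])
E
python3 - <<'E'
from h import *
for c in("top","scene"): cv2.imwrite(f"pics/{c}0.png",read_camera(c))
o=get_obs();print(o["eef_rot"],o["clock"],o["tool_pos"])
for n,z in(("case",4),("tray",0),("mouth",12),("home",12),("fin_top",138),("press",0)):
  for c in("top","scene"):
    for d in spotter.landmark_of(c,n)[:4]: print(n,c,round(d["score"],2),np.round(d["pixel"],1),ray(c,d["pixel"],z).round(0))
E
```

```text
[ 9.75260604e-01  2.21057507e-01 -2.01367513e-06 -5.77029596e-04] 0.1 [ 226.35523629 -473.65760979  404.20884587]
case top 0.9 [295. 190.] [ 532. -315.    4.]
case top 0.83 [300.1 267.1] [ 265. -328.    4.]
case top 0.82 [353.3 180.9] [ 562. -520.    4.]
case scene 0.98 [203.1 152.4] [ 556. -521.    4.]
case scene 0.85 [296.5 154.3] [ 258. -333.    4.]
case scene 0.74 [235.5 184. ] [ 531. -306.    4.]
tray top 0.79 [290.5 190.6] [ 530. -300.    0.]
tray scene 0.73 [238.6 353.2] [784. 193.   0.]
tray scene 0.58 [235.7 184. ] [ 528. -309.    0.]
mouth top 0.65 [167.  195.1] [518. 131.  12.]
mouth top 0.53 [293.3 191.5] [ 526. -309.   12.]
mouth scene 0.64 [347.3 265.4] [420. 141.  12.]
home top 0.97 [156.6 194.5] [521. 167.  12.]
home top 0.2 [291.1 191.1] [ 528. -301.   12.]
fin_top top 0.77 [138.3 203. ] [484. 199. 138.]
fin_top scene 0.63 [348.  267.5] [496. 199. 138.]
press top 0.7 [145.5 192.7] [529. 209.   0.]
press scene 0.81 [327.5 298.6] [522. 188.   0.]
```

View pics/top0.png

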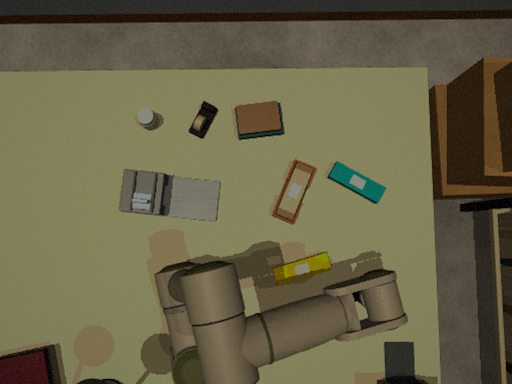

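View pics/scene0.png

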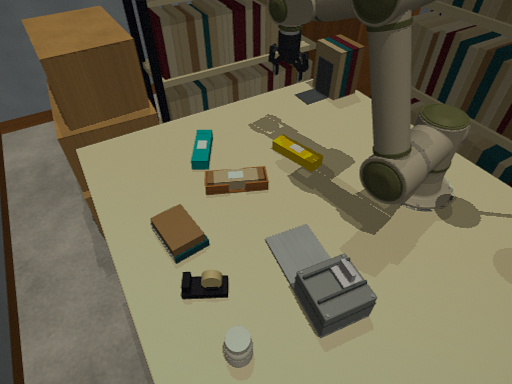

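Three candidates in top view: buff in brown tray (295,191), turquoise (357,182), yellow (303,267). The buff one lies in the tray, so it is the case. The press has its head at (143,192) and its bed at (195,198). I'll enlarge both to confirm.

Run:
```python
from h import *
a=cv2.imread("pics/top0.png")
def crop(x,y,w,h,s): return cv2.resize(a[y:y+h,x:x+w],None,fx=s,fy=s,interpolation=cv2.INTER_CUBIC)
l=crop(112,160,116,70,5); r=crop(265,152,58,80,7)
o=np.zeros((560,0,3),np.uint8)
cv2.imwrite("pics/press_top.png",l)
b=cv2.imread("pics/scene0.png"); c=cv2.resize(b[215:335,255:385],None,fx=4,fy=4,interpolation=cv2.INTER_CUBIC)
can=np.zeros((560,780,3),np.uint8)
r=cv2.resize(r,(290,400)); can[:400,:290]=r; can[:480,290:780]=cv2.resize(c,(490,452))[:480] if 0 else cv2.copyMakeBorder(cv2.resize(c,(490,452)),0,28,0,0,cv2.BORDER_CONSTANT)
cv2.imwrite("pics/tray_scene.png",can)
```

```text
(no output)
```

View pics/press_top.png

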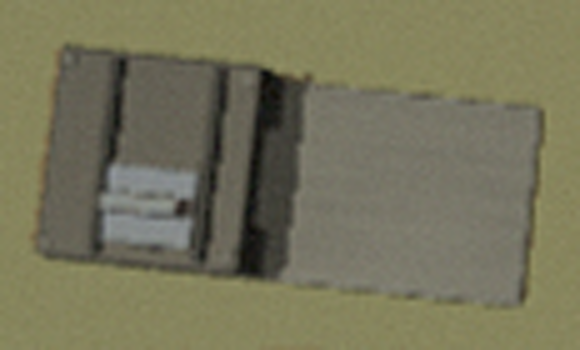

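View pics/tray_scene.png

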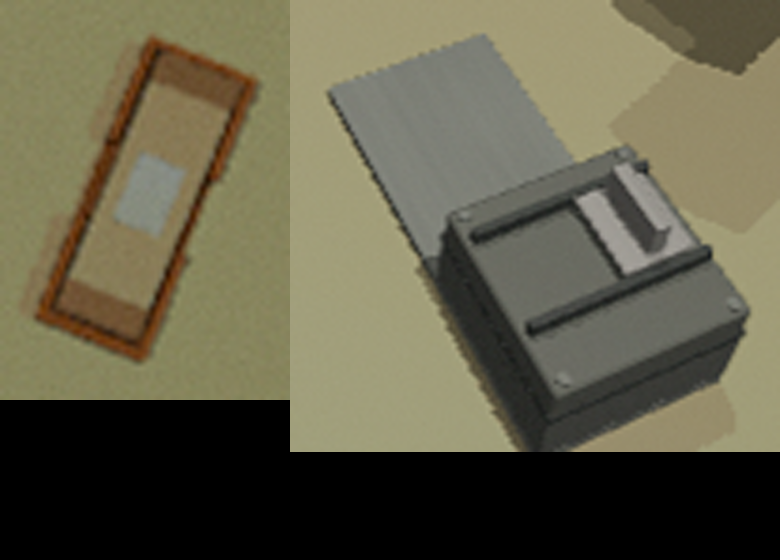

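The crops confirm it: buff case with brown ends in the tray, shutter with fin on the robot side of the head (press crop ~(150,205)). Next I fit poses from the corners in both views.

```bash
cat > fit.py <<'E'
from h import *
from scipy.optimize import least_squares
T=lambda u,v,ox,oy,s:((u+.5)/s-.5+ox,(v+.5)/s-.5+oy)
def fit(obs,x0):
    def W(x,p): c,s=np.cos(x[2]),np.sin(x[2]); return [x[0]+c*p[0]-s*p[1],x[1]+s*p[0]+c*p[1],p[2]]
    f=lambda x:np.concatenate([proj(c,W(x,p))-uv for c,p,uv in obs])
    r=least_squares(f,x0,loss="soft_l1",x_scale=[1,1,.01]);return r.x,f(r.x).reshape(-1,2).round(1).tolist()
H=[(70,75,95),(-70,75,95),(70,-60,95),(-70,-60,95),(70,-240,12),(-70,-240,12)]
tp=[(62,48),(38,255),(265,70),(240,275),(542,106),(523,305)]
sc=[(549,410),(748,312),(447,217),(628,148),(330,93),(484,36)]
A=[("top",h,T(*p,112,160,5)) for h,p in zip(H,tp)]
B=[("scene",h,T(p[0]-290,p[1],255,215,490/130)) for h,p in zip(H,sc)]
TR=[(105,40,38),(105,-40,38),(-105,-40,38),(-105,40,38)]
tt=[("top",h,T(*p,265,152,5)) for h,p in zip(TR,[(152,38),(258,80),(145,360),(38,318)])]
E
python3 - <<'E'
from fit import *
for o in(A,B,A+B):
    x,r=fit(o,[525,200,0.]);print(x,r)
print(fit(tt,[530,-305,-.4]))
for c in("top","scene"):
    E=np.array(camera_params(c)["extrinsics"]);print(c,-E[:3,:3].T@E[:3,3])
E
```

```text
[ 5.22719242e+02  1.91312938e+02 -1.07560175e-01] [[-0.0, -0.3], [-0.3, 0.4], [-0.1, -0.8], [0.1, 0.4], [0.3, -0.1], [0.0, 0.2]]
[ 5.29271928e+02  1.95906042e+02 -1.24233672e-01] [[0.4, -0.8], [1.2, 1.9], [-1.4, 0.3], [-0.1, -0.2], [-1.1, -0.7], [0.3, -0.1]]
[ 5.25810051e+02  1.93397477e+02 -1.17110459e-01] [[-0.4, -1.4], [-1.1, -0.8], [-0.6, -1.5], [-0.7, -0.4], [-0.2, -0.3], [-0.9, -0.1], [1.3, -2.4], [1.6, -0.0], [-0.9, -0.9], [0.1, -1.6], [-1.0, -1.5], [0.2, -1.0]]
(array([ 5.24680247e+02, -3.09626633e+02, -3.99939213e-01]), [[-0.1, -0.4], [0.3, -0.1], [0.1, 0.5], [-0.3, 0.0]])
top [ 392.6668662  -165.08182689 1602.93174342]
scene [903.48037955 483.15721575 834.0717885 ]
```

```bash
cat > edge.py <<'E'
from fit import *
from scipy.optimize import minimize
from scipy.ndimage import map_coordinates
ims={c:cv2.GaussianBlur(cv2.cvtColor(cv2.imread(f"pics/{c}0.png"),cv2.COLOR_BGR2LAB).astype(float),(0,0),.7) for c in("top","scene")}
G={c:np.minimum(np.sqrt(sum(cv2.Sobel(im[...,k],6,1,0)**2+cv2.Sobel(im[...,k],6,0,1)**2 for k in range(3))),150) for c,im in ims.items()}
def efit(E,cams,x0):
    L=np.vstack([np.linspace(a,b,60) for a,b in E])
    P={c:(camera_params(c)) for c in cams}
    def f(x):
        c,s=np.cos(x[2]/500),np.sin(x[2]/500);w=np.c_[x[0]+c*L[:,0]-s*L[:,1],x[1]+s*L[:,0]+c*L[:,1],L[:,2]];t=0
        for n in cams:
            p=P[n];M=np.array(p["extrinsics"]);q=w@M[:3,:3].T+M[:3,3]
            t-=map_coordinates(G[n],[p["fy"]*q[:,1]/q[:,2]+p["cy"],p["fx"]*q[:,0]/q[:,2]+p["cx"]],order=1).mean()
        return t
    b=min((minimize(f,np.array(x0)+d,method="Nelder-Mead",options=dict(initial_simplex=np.array(x0)+d+np.vstack([np.zeros(3),4*np.eye(3)]))) for d in np.random.RandomState(0).uniform(-6,6,(15,3))),key=lambda r:r.fun)
    return np.r_[b.x[:2],b.x[2]/500].round(4),round(b.fun,1)
def rect(x0,x1,y0,y1,z): p=[(x0,y0,z),(x1,y0,z),(x1,y1,z),(x0,y1,z)];return [(p[i],p[(i+1)%4]) for i in range(4)]
E
python3 - <<'E'
from edge import *
press=rect(-70,70,-60,75,95)+[((-70,-240,12),(70,-240,12)),((70,-240,12),(70,-90,12)),((-70,-240,12),(-70,-90,12))]
tray=rect(-105,105,-40,40,38)
tray=[tray[1],tray[3]]+[((a*105,b*40,38),(a*28,b*40,38)) for a in(1,-1) for b in(1,-1)]
for cs in(["top"],["scene"],["top","scene"]):
    print(cs,efit(press,cs,[525,194,-.114*500]),efit(tray,cs,[525,-309,-.4*500]),efit(rect(-95,95,-30,30,44),cs,[525,-309,-.4*500]))
E
```

```text
['top'] (array([ 5.231067e+02,  1.937271e+02, -1.096000e-01]), np.float64(-103.2)) (array([ 5.247552e+02, -3.079365e+02, -4.073000e-01]), np.float64(-147.6)) (array([ 5.314977e+02, -3.107791e+02, -4.094000e-01]), np.float64(-117.6))
['scene'] (array([ 5.249822e+02,  1.929982e+02, -1.236000e-01]), np.float64(-113.0)) (array([ 5.273582e+02, -3.082490e+02, -4.021000e-01]), np.float64(-125.9)) (array([ 5.324960e+02, -3.133369e+02, -4.114000e-01]), np.float64(-107.9))
['top', 'scene'] (array([ 5.242094e+02,  1.932552e+02, -1.183000e-01]), np.float64(-213.4)) (array([ 5.255922e+02, -3.080225e+02, -4.057000e-01]), np.float64(-271.8)) (array([ 5.318935e+02, -3.115025e+02, -4.088000e-01]), np.float64(-222.8))
```

```bash
cat >> h.py <<'E'
PRESS=(524.2,193.3,-.115); TRAY=(525.6,-308.0,-.406)
def at(F,p): c,s=np.cos(F[2]),np.sin(F[2]); return np.array([F[0]+c*p[0]-s*p[1],F[1]+s*p[0]+c*p[1],p[2]])
def go(pos,yaw):
    o=get_obs();r=R.from_quat(o["eef_rot"]);t=R.from_euler("z",yaw)*R.from_quat([1,0,0,0])
    print("t",round(o["clock"],2),"pos",o["tool_pos"].round(1) if hasattr(o["tool_pos"],"round") else np.round(o["tool_pos"],1),"F",np.round(o["wrist_force"],1),"gap",round(o["finger_gap"],3))
    print("turn(tool)",(r.inv()*t).as_rotvec().round(4),"shift now",(r.inv().apply(pos-np.array(o["tool_pos"]))).round(1),"shift after turn",(t.inv().apply(pos-np.array(o["tool_pos"]))).round(1))
E
python3 -c "
from h import *
go(at(TRAY,(0,0,250)),TRAY[2])"
```

```text
t 0.7 pos [ 226.4 -473.7  404.7] F [-0.7  0.3  1.2] gap 1.002
turn(tool) [-0.      0.      0.8518] shift now [341.4 -20.5 154.7] shift after turn [ 209.5 -270.4  154.7]
```

Emit:
move_arm([
  [0, 0, 0, 0, 0, 0.142, 1],
  [0, 0, 0, 0, 0, 0.142, 1],
  [0, 0, 0, 0, 0, 0.142, 1],
  [0, 0, 0, 0, 0, 0.142, 1],
  [0, 0, 0, 0, 0, 0.142, 1],
  [0, 0, 0, 0, 0, 0.142, 1],
  [10, -15, 0, 0, 0, 0, 1],
  [25, -30, 0, 0, 0, 0, 1],
  [25, -30, 0, 0, 0, 0, 1],
  [25, -30, 0, 0, 0, 0, 1],
])

```text
clock: 1.7
tool_pos: [347.0, -410.1, 404.8]
eef_rot: [0.979, -0.202, 0.0, 0.0]
wrist_force: [-0.2, -0.6, 0.3]
finger_gap: 1.001
gripper_force: 0.0
```

Emit:
move_arm([
  [25, -35, 0, 0, 0, 0, 1],
  [25, -35, 0, 0, 0, 0, 1],
  [25, -35, 0, 0, 0, 0, 1],
  [25, -30, 20, 0, 0, 0, 1],
  [20, -25, 30, 0, 0, 0, 1],
  [5, -5, 30, 0, 0, 0, 1],
  [0, 0, 20, 0, 0, 0, 1],
  [0, 0, 0, 0, 0, 0, 1],
])

```text
clock: 2.5
tool_pos: [525.8, -308.2, 301.7]
eef_rot: [0.979, -0.201, -0.002, -0.001]
wrist_force: [-0.4, -0.4, -0.2]
finger_gap: 1.002
gripper_force: 0.0
```

```bash
python3 -c "
from h import *
go(at(TRAY,(0,0,178)),TRAY[2])
c=[read_camera(n) for n in('top','scene')]
cv2.imwrite('pics/a.png',np.vstack([cv2.resize(c[0][130:250,220:400],(400,267)),cv2.resize(c[1][90:230,130:340],(400,267))]))"
```

```text
t 2.5 pos [ 525.8 -308.2  301.7] F [-0.4 -0.4 -0.2] gap 1.002
turn(tool) [-0.0017  0.0054  0.0003] shift now [  0.4   0.2 123.7] shift after turn [-3.000e-01 -1.000e-01  1.237e+02]
```

View pics/a.png

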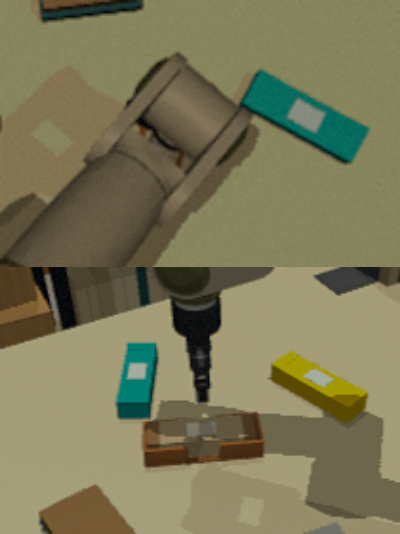

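The gripper (lower crop ~(203,400)) is centred over the tray's gap. Descending in stages.

Emit:
move_arm([
  [0, 0, 30, 0, 0, 0, 1],
  [0, 0, 30, 0, 0, 0, 1],
  [0, 0, 20, 0, 0, 0, 1],
  [0, 0, 10, 0, 0, 0, 1],
  [0, 0, 5, 0, 0, 0, 1],
  [0, 0, 0, 0, 0, 0, 1],
])

```text
clock: 3.2
tool_pos: [526.1, -308.9, 210.6]
eef_rot: [0.979, -0.202, 0.001, 0.0]
wrist_force: [0.3, 0.7, -0.4]
finger_gap: 1.002
gripper_force: 0.0
```

Emit:
move_arm([
  [0, 0, 10, 0, 0, 0, 1],
  [0, 0, 10, 0, 0, 0, 1],
  [0, 0, 8, 0, 0, 0, 1],
  [0, 0, 0, 0, 0, 0, 1],
])

```text
clock: 3.6
tool_pos: [525.7, -308.4, 180.2]
eef_rot: [0.979, -0.202, -0.001, -0.001]
wrist_force: [0.1, -0.7, -0.1]
finger_gap: 1.002
gripper_force: 0.0
```

Emit:
move_arm([
  [0, 0, 0, 0, 0, 0, 0.75],
  [0, 0, 0, 0, 0, 0, 0.65],
  [0, 0, 0, 0, 0, 0, 0.5],
  [0, 0, 0, 0, 0, 0, 0.5],
  [0, 0, 0, 0, 0, 0, 0.5],
  [0, 0, 0, 0, 0, 0, 0.5],
], grip_force=40)

```text
clock: 4.2
tool_pos: [526.1, -308.8, 182.3]
eef_rot: [0.979, -0.202, 0.0, 0.0]
wrist_force: [0.1, 0.4, 6.1]
finger_gap: 0.695
gripper_force: 45.2
```

Emit:
move_arm([
  [0, 0, -5, 0, 0, 0, 0.5],
  [0, 0, -10, 0, 0, 0, 0.5],
  [0, 0, -20, 0, 0, 0, 0.5],
  [0, 0, -30, 0, 0, 0, 0.5],
  [0, 0, -30, 0, 0, 0, 0.5],
  [0, 0, -25, 0, 0, 0, 0.5],
  [0, 0, 0, 0, 0, 0, 0.5],
])

```text
clock: 4.9
tool_pos: [526.2, -308.8, 305.5]
eef_rot: [0.979, -0.202, 0.003, 0.002]
wrist_force: [0.9, 0.7, -3.0]
finger_gap: 0.693
gripper_force: 44.6
```

```bash
python3 -c "
from h import *
go(at(PRESS,(0,-185,300)),PRESS[2]+np.pi/2)"
```

```text
t 4.9 pos [ 526.2 -308.8  305.5] F [ 0.9  0.7 -3. ] gap 0.693
turn(tool) [ 0.0071 -0.0024 -1.8619] shift now [-147.2 -283.3    4. ] shift after turn [313.6 -59.6   5.5]
```

Emit:
move_arm([
  [0, 0, 0, 0, 0, -0.13, 0.5],
  [0, 0, 0, 0, 0, -0.14, 0.5],
  [0, 0, 0, 0, 0, -0.14, 0.5],
  [0, 0, 0, 0, 0, -0.14, 0.5],
  [0, 0, 0, 0, 0, -0.14, 0.5],
  [0, 0, 0, 0, 0, -0.14, 0.5],
  [0, 0, 0, 0, 0, -0.14, 0.5],
  [0, 0, 0, 0, 0, -0.14, 0.5],
  [0, 0, 0, 0, 0, -0.14, 0.5],
  [0, 0, 0, 0, 0, -0.14, 0.5],
])

```text
clock: 5.9
tool_pos: [525.7, -308.5, 300.1]
eef_rot: [0.88, 0.475, -0.0, -0.001]
wrist_force: [-1.2, 0.6, -3.3]
finger_gap: 0.698
gripper_force: 44.4
```

Emit:
move_arm([
  [0, 0, 0, 0, 0, -0.14, 0.5],
  [0, 0, 0, 0, 0, -0.14, 0.5],
  [0, 0, 0, 0, 0, -0.14, 0.5],
  [0, 0, 0, 0, 0, -0.052, 0.5],
  [20, -5, 0, 0, 0, 0, 0.5],
  [35, -7, 0, 0, 0, 0, 0.5],
  [35, -7, 0, 0, 0, 0, 0.5],
  [35, -7, 0, 0, 0, 0, 0.5],
  [35, -7, 0, 0, 0, 0, 0.5],
  [35, -7, 0, 0, 0, 0, 0.5],
])

```text
clock: 6.9
tool_pos: [507.9, -108.8, 300.5]
eef_rot: [0.747, 0.665, -0.0, -0.001]
wrist_force: [0.6, -0.2, -2.5]
finger_gap: 0.7
gripper_force: 44.4
```

Emit:
move_arm([
  [35, -7, 0, 0, 0, 0, 0.5],
  [35, -7, 0, 0, 0, 0, 0.5],
  [30, -5, 0, 0, 0, 0, 0.5],
  [18, 0, 0, 0, 0, 0, 0.5],
  [0, 0, 0, 0, 0, 0, 0.5],
  [0, 0, 0, 0, 0, 0, 0.5],
])

```text
clock: 7.5
tool_pos: [503.1, 8.9, 300.9]
eef_rot: [0.746, 0.666, -0.001, -0.0]
wrist_force: [-0.6, -0.3, -3.3]
finger_gap: 0.698
gripper_force: 44.4
```

```bash
python3 -c "
from h import *
go(at(PRESS,(0,-185,192)),PRESS[2]+np.pi/2)
c=[read_camera(n) for n in('top','scene')]
cv2.imwrite('pics/b.png',np.vstack([cv2.resize(c[0][150:240,110:245],(420,280)),cv2.resize(c[1][180:330,220:390],(420,300))]))"
```

```text
t 7.5 pos [503.1   8.9 300.9] F [-0.6 -0.3 -3.3] gap 0.698
turn(tool) [-0.0014  0.0001  0.0006] shift now [  0.6  -0.  108.9] shift after turn [  0.6  -0.2 108.9]
```

View pics/b.png

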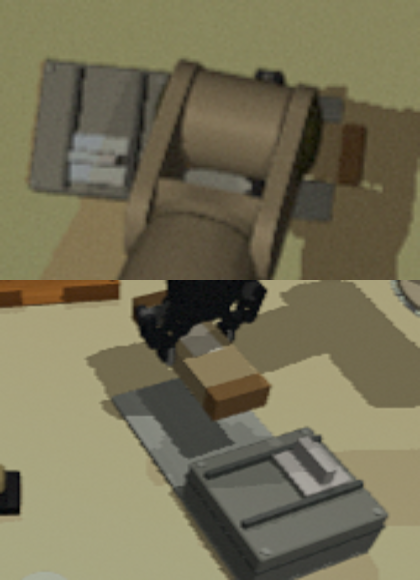

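Held and aligned above the bed (scene crop: front end at ~(240,395), head beyond). Lowering.

Emit:
move_arm([
  [0, 0, 25, 0, 0, 0, 0.5],
  [0, 0, 30, 0, 0, 0, 0.5],
  [0, 0, 25, 0, 0, 0, 0.5],
  [0, 0, 15, 0, 0, 0, 0.5],
  [0, 0, 8, 0, 0, 0, 0.5],
  [0, 0, 0, 0, 0, 0, 0.5],
  [0, 0, 2, 0, 0, 0, 0.5],
  [0, 0, 0, 0, 0, 0, 0.5],
])

```text
clock: 8.4
tool_pos: [503.4, 8.9, 197.3]
eef_rot: [0.747, 0.665, 0.0, 0.0]
wrist_force: [0.1, -0.7, -2.7]
finger_gap: 0.692
gripper_force: 44.3
```

Emit:
move_arm([
  [0, 0, 2, 0, 0, 0, 0.5],
  [0, 0, 2, 0, 0, 0, 0.5],
  [0, 0, 0, 0, 0, 0, 0.5],
])

```text
clock: 8.7
tool_pos: [503.2, 9.1, 192.6]
eef_rot: [0.747, 0.665, -0.0, -0.0]
wrist_force: [-0.1, -0.6, -2.1]
finger_gap: 0.696
gripper_force: 44.3
```

Emit:
move_arm([
  [0, 0, 2, 0, 0, 0, 0.5],
  [0, 0, 0, 0, 0, 0, 0.5],
  [0, 0, 0, 0, 0, 0, 0.5],
])

```text
clock: 9.0
tool_pos: [503.3, 9.0, 190.7]
eef_rot: [0.747, 0.665, -0.0, -0.0]
wrist_force: [0.9, -0.1, -2.6]
finger_gap: 0.697
gripper_force: 44.3
```

Emit:
move_arm([
  [10, 0, 0, 0, 0, 0, 0.5],
  [12, 0, 0, 0, 0, 0, 0.5],
  [12, 0, 0, 0, 0, 0, 0.5],
  [8, 0, 0, 0, 0, 0, 0.5],
  [0, 0, 0, 0, 0, 0, 0.5],
])

```text
clock: 9.5
tool_pos: [508.1, 52.1, 190.7]
eef_rot: [0.746, 0.666, 0.0, -0.0]
wrist_force: [-0.2, 0.0, -2.4]
finger_gap: 0.694
gripper_force: 44.3
```

Emit:
move_arm([
  [8, 0, 0, 0, 0, 0, 0.5],
  [8, 0, 0, 0, 0, 0, 0.5],
  [8, 0, 0, 0, 0, 0, 0.5],
  [4, 0, 0, 0, 0, 0, 0.5],
  [0, 0, 0, 0, 0, 0, 0.5],
])

```text
clock: 10.0
tool_pos: [511.3, 79.1, 190.7]
eef_rot: [0.746, 0.666, 0.0, -0.0]
wrist_force: [-0.1, 0.1, -2.6]
finger_gap: 0.698
gripper_force: 44.3
```

```bash
python3 -c "
from h import *
go(at(PRESS,(0,-115,189)),PRESS[2]+np.pi/2)
c=[read_camera(n) for n in('top','scene')]
cv2.imwrite('pics/c.png',np.vstack([cv2.resize(c[0][150:240,110:245],(420,280)),cv2.resize(c[1][200:330,240:390],(420,364),interpolation=cv2.INTER_CUBIC)])[:600])"
```

```text
t 10.0 pos [511.3  79.1 190.7] F [-0.1  0.1 -2.6] gap 0.698
turn(tool) [-0.     -0.      0.0008] shift now [-0.1 -0.3  1.7] shift after turn [-0.1 -0.3  1.7]
```

View pics/c.png

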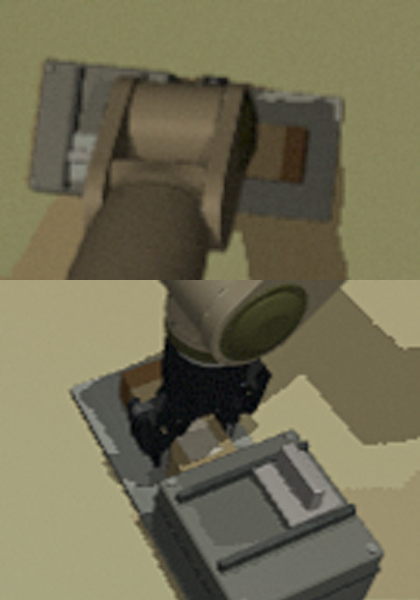

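The front is in the throat and the outer end (top crop ~(295,154)) is centred on the bed. I'll lower to contact, release, then regrip near the outer end.

Emit:
move_arm([
  [0, 0, 1.5, 0, 0, 0, 0.5],
  [0, 0, 1, 0, 0, 0, 0.5],
  [0, 0, 0, 0, 0, 0, 0.5],
])

```text
clock: 10.4
tool_pos: [511.3, 78.4, 190.2]
eef_rot: [0.747, 0.665, 0.0, 0.0]
wrist_force: [-10.1, 1.4, 21.7]
finger_gap: 0.697
gripper_force: 47.4
```

Emit:
move_arm([
  [0, 0, 0, 0, 0, 0, 0.75],
  [0, 0, 0, 0, 0, 0, 0.9],
  [0, 0, 0, 0, 0, 0, 1],
  [0, 0, 0, 0, 0, 0, 1],
  [0, 0, 0, 0, 0, 0, 1],
])

```text
clock: 10.9
tool_pos: [511.3, 78.6, 188.1]
eef_rot: [0.747, 0.665, -0.0, -0.0]
wrist_force: [0.2, 1.0, -0.1]
finger_gap: 0.999
gripper_force: 0.0
```

```bash
python3 -c "
from h import *
go(at(PRESS,(0,-185,189)),PRESS[2]+np.pi/2)"
```

```text
t 10.9 pos [511.3  78.6 188.1] F [ 0.2  1.  -0.1] gap 0.999
turn(tool) [-0.0002 -0.     -0.    ] shift now [-69.5  -0.4  -0.9] shift after turn [-69.5  -0.4  -0.9]
```

Emit:
move_arm([
  [0, 0, -4, 0, 0, 0, 1],
  [-15, 0, 0, 0, 0, 0, 1],
  [-20, 0, 0, 0, 0, 0, 1],
  [-20, 0, 0, 0, 0, 0, 1],
  [-15, 0, 0, 0, 0, 0, 1],
  [0, 0, 0, 0, 0, 0, 1],
])

```text
clock: 11.5
tool_pos: [503.1, 7.0, 192.3]
eef_rot: [0.747, 0.664, -0.0, 0.0]
wrist_force: [0.8, -0.2, -0.4]
finger_gap: 1.003
gripper_force: 0.0
```

Emit:
move_arm([
  [0, 0, 0, 0, 0, 0, 0.75],
  [0, 0, 0, 0, 0, 0, 0.65],
  [0, 0, 0, 0, 0, 0, 0.5],
  [0, 0, -1, 0, 0, 0, 0.5],
  [0, 0, 0, 0, 0, 0, 0.5],
  [0, 0, 0, 0, 0, 0, 0.5],
], grip_force=40)

```text
clock: 12.1
tool_pos: [503.1, 9.3, 193.0]
eef_rot: [0.746, 0.665, -0.0, -0.0]
wrist_force: [-0.1, 0.4, -2.9]
finger_gap: 0.693
gripper_force: 43.5
```

Emit:
move_arm([
  [8, 0, 0, 0, 0, 0, 0.5],
  [12, 0, 0, 0, 0, 0, 0.5],
  [12, 0, 0, 0, 0, 0, 0.5],
  [8, 0, 0, 0, 0, 0, 0.5],
  [0, 0, 0, 0, 0, 0, 0.5],
])

```text
clock: 12.6
tool_pos: [507.8, 50.1, 193.2]
eef_rot: [0.746, 0.666, 0.0, -0.0]
wrist_force: [-0.3, -0.3, -3.3]
finger_gap: 0.701
gripper_force: 43.5
```

Emit:
move_arm([
  [8, 0, 0, 0, 0, 0, 0.5],
  [8, 0, 0, 0, 0, 0, 0.5],
  [6, 0, 0, 0, 0, 0, 0.5],
  [0, 0, 0, 0, 0, 0, 0.5],
])

```text
clock: 13.0
tool_pos: [510.4, 71.4, 193.2]
eef_rot: [0.746, 0.666, 0.0, -0.0]
wrist_force: [0.3, -0.2, -1.7]
finger_gap: 0.697
gripper_force: 43.6
```

Emit:
move_arm([
  [3, 0, 0, 0, 0, 0, 0.5],
  [2, 0, 0, 0, 0, 0, 0.5],
  [0, 0, 0, 0, 0, 0, 0.5],
])

```text
clock: 13.3
tool_pos: [511.0, 75.7, 193.2]
eef_rot: [0.747, 0.665, 0.0, 0.0]
wrist_force: [-0.6, -0.0, -2.8]
finger_gap: 0.699
gripper_force: 43.6
```

Emit:
move_arm([
  [0, 0, 1, 0, 0, 0, 0.5],
  [2, 0, 0, 0, 0, 0, 0.5],
  [2, 0, 0, 0, 0, 0, 0.5],
  [0, 0, 0, 0, 0, 0, 0.5],
])

```text
clock: 13.7
tool_pos: [511.6, 79.7, 192.4]
eef_rot: [0.747, 0.665, 0.0, 0.0]
wrist_force: [0.1, -0.6, 2.7]
finger_gap: 0.695
gripper_force: 44.1
```

Emit:
move_arm([
  [2, 0, 0, 0, 0, 0, 0.5],
  [2, 0, 0, 0, 0, 0, 0.5],
  [0, 0, 0, 0, 0, 0, 0.5],
])

```text
clock: 14.0
tool_pos: [512.2, 81.4, 192.4]
eef_rot: [0.746, 0.666, -0.002, 0.002]
wrist_force: [-1.9, -24.6, 2.1]
finger_gap: 0.696
gripper_force: 44.2
```

Hard stop with 24.6 N at the expected depth: home. Release and rise.

Emit:
move_arm([
  [0, 0, 0, 0, 0, 0, 0.75],
  [0, 0, 0, 0, 0, 0, 0.9],
  [0, 0, 0, 0, 0, 0, 1],
  [0, 0, 0, 0, 0, 0, 1],
  [0, 0, -20, 0, 0, 0, 1],
  [0, 0, -35, 0, 0, 0, 1],
  [0, 0, -35, 0, 0, 0, 1],
  [0, 0, -35, 0, 0, 0, 1],
  [-30, 0, 0, 0, 0, 0, 1],
  [-40, 0, 0, 0, 0, 0, 1],
])

```text
clock: 15.0
tool_pos: [503.7, 14.4, 318.2]
eef_rot: [0.746, 0.666, 0.001, 0.001]
wrist_force: [0.3, -0.8, -0.0]
finger_gap: 1.001
gripper_force: 0.0
```

Emit:
move_arm([
  [-40, 0, 0, 0, 0, 0, 0],
  [-40, 0, 0, 0, 0, 0, 0],
  [0, 0, 0, 0, 0, 0, 0],
  [0, 0, 0, 0, 0, 0, 0],
  [0, 0, 0, 0, 0, 0, 0],
  [0, 0, 0, 0, 0, 0, 0],
])

```text
clock: 15.6
tool_pos: [494.8, -64.4, 317.2]
eef_rot: [0.746, 0.666, 0.0, -0.0]
wrist_force: [0.0, 0.2, 0.5]
finger_gap: 0.001
gripper_force: 0.0
```

```bash
python3 -c "
from h import *
go(at(PRESS,(-35,0,300)),PRESS[2]+np.pi)
for c in('top','scene'): cv2.imwrite(f'pics/{c}1.png',read_camera(c))
c=[cv2.imread(f'pics/{n}1.png') for n in('top','scene')]
cv2.imwrite('pics/d.png',np.vstack([cv2.resize(c[0][155:235,110:230],(420,280),interpolation=cv2.INTER_CUBIC),cv2.resize(c[1][220:330,260:390],(378,320),interpolation=cv2.INTER_CUBIC)[:, :378] if 0 else cv2.resize(c[1][220:335,250:400],(420,320),interpolation=cv2.INTER_CUBIC)]))
for y in(-130,-135,-140,-145):print(y,[( (proj('top',at(PRESS,(x,y,52)))-[110,155])*3.5).round(0) for x in(-30,30)])"
```

```text
t 15.6 pos [494.8 -64.4 317.2] F [0.  0.2 0.5] gap 0.001
turn(tool) [ 1.0000e-04 -2.0000e-04 -1.5691e+00] shift now [259.4 -34.9  17.2] shift after turn [ 35.3 259.3  17.2]
-130 [array([257., 177.]), array([264., 115.])]
-135 [array([262., 177.]), array([269., 116.])]
-140 [array([267., 178.]), array([275., 116.])]
-145 [array([273., 178.]), array([280., 117.])]
```

View pics/d.png

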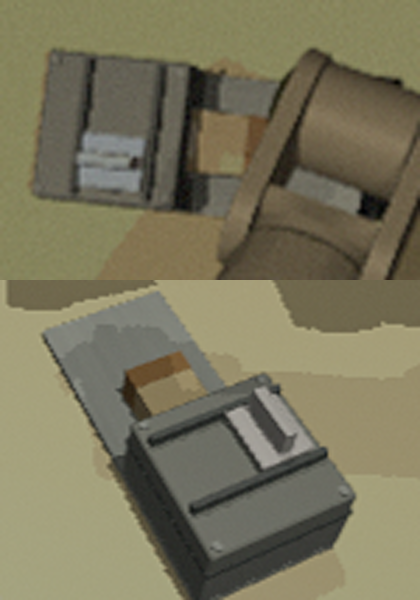

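The case end is at top crop x≈265, matching press y −135, so it is home. Next: push the fin toward press +x with closed fingers.

Emit:
move_arm([
  [0, -25, -10, 0, 0, 0, 0],
  [15, -30, 0, 0, 0, 0, 0],
  [30, -20, 0, 0, 0, 0, 0],
  [40, 0, 0, 0, 0, 0, 0],
  [40, 0, 0, 0, 0, 0, 0],
  [40, 0, 0, 0, 0, 0, 0],
  [40, 0, 0, 0, 0, 0, 0],
  [35, 0, 0, 0, 0, 0, 0],
  [20, 0, 0, 0, 0, 0, 0],
  [0, 0, 0, 0, 0, 0, 0],
])

```text
clock: 16.7
tool_pos: [449.6, 203.8, 327.1]
eef_rot: [0.745, 0.667, 0.0, -0.0]
wrist_force: [-0.6, 0.3, 0.1]
finger_gap: 0.002
gripper_force: 0.0
```

Emit:
move_arm([
  [0, 0, 20, 0, 0, 0, 0],
  [0, 0, 12, 0, 0, 0, 0],
  [0, 0, 4, 0, 0, 0, 0],
  [0, 0, 0, 0, 0, 0, 0],
])

```text
clock: 17.1
tool_pos: [450.0, 201.1, 290.9]
eef_rot: [0.747, 0.665, -0.0, -0.0]
wrist_force: [0.5, -0.3, 0.4]
finger_gap: -0.0
gripper_force: 0.0
```

Emit:
move_arm([
  [0, 6, 0, 0, 0, 0, 0],
  [0, 6, 0, 0, 0, 0, 0],
  [0, 6, 0, 0, 0, 0, 0],
  [0, 6, 0, 0, 0, 0, 0],
  [0, 6, 0, 0, 0, 0, 0],
  [0, 6, 0, 0, 0, 0, 0],
  [0, 0, 0, 0, 0, 0, 0],
])

```text
clock: 17.8
tool_pos: [486.4, 197.2, 291.1]
eef_rot: [0.747, 0.665, 0.0, 0.0]
wrist_force: [0.2, -0.3, 0.1]
finger_gap: 0.004
gripper_force: 0.0
```

```bash
python3 -c "
from h import *
go(at(PRESS,(14,0,291)),PRESS[2]+np.pi/2)"
```

```text
t 17.8 pos [486.4 197.2 291.1] F [ 0.2 -0.3  0.1] gap 0.004
turn(tool) [ 0.0004 -0.0001 -0.0003] shift now [ 0.5 52.   0.2] shift after turn [ 0.5 52.   0.1]
```

Emit:
move_arm([
  [0, 6, 0, 0, 0, 0, 0],
  [0, 6, 0, 0, 0, 0, 0],
  [0, 6, 0, 0, 0, 0, 0],
  [0, 6, 0, 0, 0, 0, 0],
  [0, 6, 0, 0, 0, 0, 0],
])

```text
clock: 18.3
tool_pos: [516.0, 193.8, 291.1]
eef_rot: [0.747, 0.665, -0.0, -0.0]
wrist_force: [-2.4, 0.3, -0.4]
finger_gap: -0.002
gripper_force: 1.1
```

```bash
python3 -c "
from h import *
go(at(PRESS,(14,0,291)),PRESS[2]+np.pi/2)
c=[read_camera(n) for n in('top','scene')]
cv2.imwrite('pics/e.png',np.vstack([cv2.resize(c[0][155:235,110:230],(420,280),interpolation=cv2.INTER_CUBIC),cv2.resize(c[1][220:335,250:400],(420,320),interpolation=cv2.INTER_CUBIC)]))"
```

```text
t 18.3 pos [516.  193.8 291.1] F [-2.4  0.3 -0.4] gap -0.002
turn(tool) [-0.0003  0.      0.0001] shift now [ 0.4 22.2  0.1] shift after turn [ 0.4 22.2  0.1]
```

View pics/e.png

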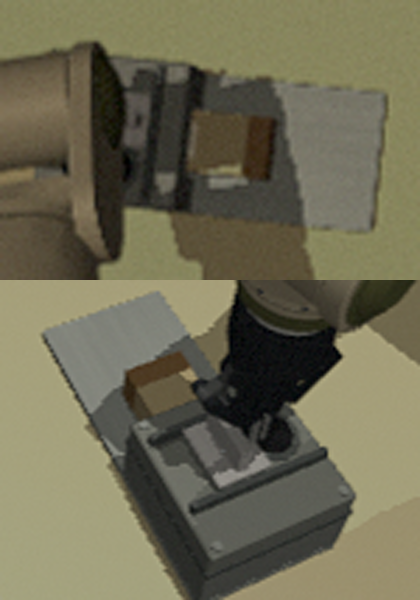

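The shutter is moving with the finger (button uncovered at scene crop ~(278,437)); 2.4 N as expected. Continue to the stop.

Emit:
move_arm([
  [0, 6, 0, 0, 0, 0, 0],
  [0, 6, 0, 0, 0, 0, 0],
  [0, 4, 0, 0, 0, 0, 0],
  [0, 2, 0, 0, 0, 0, 0],
])

```text
clock: 18.8
tool_pos: [533.8, 191.7, 291.2]
eef_rot: [0.747, 0.665, 0.0, -0.0]
wrist_force: [-2.1, -0.9, 0.0]
finger_gap: 0.0
gripper_force: 1.0
```

Emit:
move_arm([
  [0, 3, 0, 0, 0, 0, 0],
  [0, 2, 0, 0, 0, 0, 0],
])

```text
clock: 19.0
tool_pos: [538.6, 191.2, 291.2]
eef_rot: [0.747, 0.665, -0.0, -0.0]
wrist_force: [-1.5, 0.9, 0.2]
finger_gap: 0.001
gripper_force: 1.0
```

```bash
python3 -c "
from h import *
go(at(PRESS,(14,0,291)),PRESS[2]+np.pi/2)
for y in(-130,-135,-140):print(y,[( (proj('top',at(PRESS,(x,y,z)))-[110,155])*3.5).round(0) for x in(-30,30) for z in(12,52)])"
```

```text
t 19.0 pos [538.6 191.2 291.2] F [-1.5  0.9  0.2] gap 0.001
turn(tool) [-0.0001  0.      0.    ] shift now [ 0.4 -0.5  0.2] shift after turn [ 0.4 -0.5  0.2]
-130 [array([263., 179.]), array([257., 177.]), array([270., 119.]), array([264., 115.])]
-135 [array([268., 179.]), array([262., 177.]), array([275., 119.]), array([269., 116.])]
-140 [array([273., 180.]), array([267., 178.]), array([280., 120.]), array([275., 116.])]
```

Emit:
move_arm([
  [0, 3, 0, 0, 0, 0, 0],
  [0, 3, 0, 0, 0, 0, 0],
  [0, 0, 0, 0, 0, 0, 0],
])

```text
clock: 19.3
tool_pos: [542.5, 191.0, 291.1]
eef_rot: [0.746, 0.666, -0.004, -0.003]
wrist_force: [-23.4, 0.3, 13.4]
finger_gap: 0.001
gripper_force: 12.0
```

Emit:
move_arm([
  [0, 2, 0, 0, 0, 0, 0],
  [0, 2, 0, 0, 0, 0, 0],
  [0, 0, 0, 0, 0, 0, 0],
])

```text
clock: 19.6
tool_pos: [544.6, 191.1, 291.0]
eef_rot: [0.746, 0.666, -0.007, -0.006]
wrist_force: [-43.1, 0.1, 23.9]
finger_gap: -0.002
gripper_force: 22.3
```

Stop reached. Back off, rise, and move over the button.

Emit:
move_arm([
  [0, -5, 0, 0, 0, 0, 0],
  [0, -12, 0, 0, 0, 0, 0],
  [0, -15, 0, 0, 0, 0, 0],
  [0, -15, 0, 0, 0, 0, 0],
  [0, -10, 0, 0, 0, 0, 0],
  [0, 0, 0, 0, 0, 0, 0],
])

```text
clock: 20.2
tool_pos: [491.2, 196.8, 291.5]
eef_rot: [0.746, 0.665, 0.0, 0.0]
wrist_force: [0.1, -0.0, 1.1]
finger_gap: 0.004
gripper_force: 0.0
```

```bash
python3 -c "
from h import *
go(at(PRESS,(-35,0,276)),PRESS[2]+np.pi/2)
c=[read_camera(n) for n in('top','scene')]
cv2.imwrite('pics/f.png',np.vstack([cv2.resize(c[0][155:235,110:230],(420,280),interpolation=cv2.INTER_CUBIC),cv2.resize(c[1][220:335,250:400],(420,320),interpolation=cv2.INTER_CUBIC)]))"
```

```text
t 20.2 pos [491.2 196.8 291.5] F [ 0.1 -0.   1.1] gap 0.004
turn(tool) [ 0.0005 -0.0001  0.0005] shift now [ 0.3 -1.9 15.5] shift after turn [ 0.3 -1.9 15.5]
```

View pics/f.png

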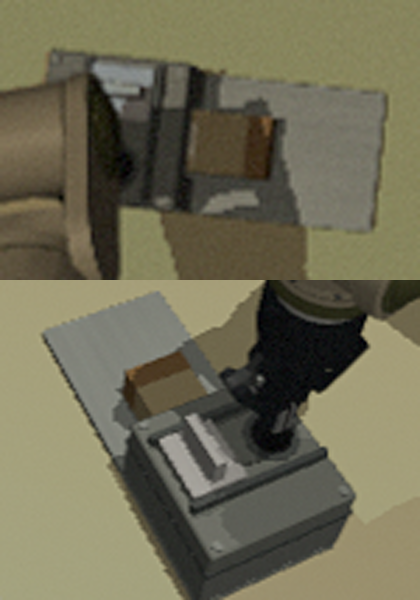

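The shutter is fully aside (scene crop ~(190,460)) and the fingers are over the button (~(270,445)). Pressing.

Emit:
move_arm([
  [0, -2, 8, 0, 0, 0, 0],
  [0, 0, 6, 0, 0, 0, 0],
  [0, 0, 3, 0, 0, 0, 0],
  [0, 0, 2, 0, 0, 0, 0],
  [0, 0, 2, 0, 0, 0, 0],
  [0, 0, 2, 0, 0, 0, 0],
  [0, 0, 0, 0, 0, 0, 0],
])

```text
clock: 21.0
tool_pos: [489.7, 196.8, 268.5]
eef_rot: [0.747, 0.665, 0.0, 0.0]
wrist_force: [-1.0, -1.3, 2.8]
finger_gap: 0.0
gripper_force: 1.6
```

Emit:
move_arm([
  [0, 0, 1, 0, 0, 0, 0],
  [0, 0, 1, 0, 0, 0, 0],
  [0, 0, 0, 0, 0, 0, 0],
])

```text
clock: 21.3
tool_pos: [489.7, 196.9, 268.4]
eef_rot: [0.746, 0.665, 0.0, 0.0]
wrist_force: [-10.1, -3.7, 22.9]
finger_gap: -0.003
gripper_force: 11.6
```

Bottomed out (22.9 N, well above 3.3 N). Rise and check.

Emit:
move_arm([
  [0, 0, -3, 0, 0, 0, 0],
  [0, 0, -10, 0, 0, 0, 0],
  [0, 0, -30, 0, 0, 0, 0],
  [0, 0, -40, 0, 0, 0, 0],
  [0, -20, -20, 0, 0, 0, 0],
  [0, -40, 0, 0, 0, 0, 0],
  [0, -40, 0, 0, 0, 0, 0],
  [0, -40, 0, 0, 0, 0, 0],
  [0, 0, 0, 0, 0, 0, 0],
])

```text
clock: 22.2
tool_pos: [347.3, 213.4, 369.6]
eef_rot: [0.746, 0.666, -0.0, -0.0]
wrist_force: [0.4, 0.1, 0.1]
finger_gap: 0.003
gripper_force: 0.0
```

```bash
python3 -c "
from h import *
go(at(PRESS,(-35,0,276)),PRESS[2]+np.pi/2)
c=[read_camera(n) for n in('top','scene')]
cv2.imwrite('pics/g.png',np.vstack([cv2.resize(c[0][155:235,110:230],(420,280),interpolation=cv2.INTER_CUBIC),cv2.resize(c[1][220:335,250:400],(420,320),interpolation=cv2.INTER_CUBIC)]))"
```

```text
t 22.2 pos [347.3 213.4 369.6] F [0.4 0.1 0.1] gap 0.003
turn(tool) [-0.0008 -0.0002  0.0021] shift now [1.000e-01 1.431e+02 9.340e+01] shift after turn [  0.4 143.   93.6]
```

View pics/g.png

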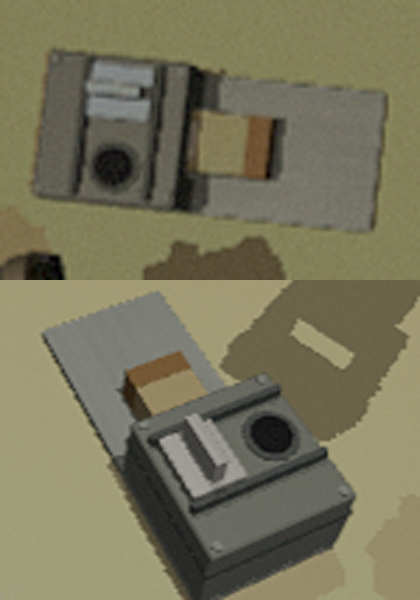

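The case is home (end at top crop ~(270,147)), the shutter is open (~(120,88)), and the button is up and clear (~(113,166)). Handing in.

```bash
python3 -c "
from station import *
print(sign_off())"
```

```text
the job is handed in; nothing more can be done
None
```

The job is handed in at about 22 s: the case is home against the back stop, the shutter is fully aside, and the button was pressed to the bottom and came back up; the one thing that could count against it is that the closed fingers pushed the fin with about 43 N at its end stop, over the 40 N limit set for the arm or gripper body.

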